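# Put the wax jar away in the dust cabinet

### The job

Put the low round wax jar that stands near the front of the counter away in the small dust cabinet: raise the cabinet's lift-up door until its stay locks and holds it, and set the jar down inside, upright. Then press the stay's catch pad to unlock it, let the door down without a slam and see that it is fully shut; leave the other things where they are.

Things in the scene. Friction and masses are not known exactly. Their poses are not given: they have to be found in the camera images.
- jar_centre (a point): centre (half-way up) of the closed wax jar to be put away: low, round, white and pale, 51 mm in diameter, 24 mm high, z up, standing on the counter
- wax_jar: the same jar; origin at the centre of its underside
- cabinet: white dust cabinet, fixed, 222 mm wide (y), 161 mm deep (x), origin at the centre of its underside. Side walls (inner faces 105 mm from the middle) rise from 37 mm at the front to 116 mm at the back; front wall 36 mm high, inner face at x = -72 mm; back wall's inner face x = +77 mm. Open from above when the door is up. A cheek plate on its left (y +119 to +125 mm, 150 mm high) carries the catch
- shelf_floor (a point): point on the inner floor of the cabinet where the jar is to stand, 10 mm above the counter, 22 mm in front of the cabinet's middle; same axes as the cabinet
- lift_door (a joint): door angle, rad: 0 shut (sloping down to the front), grows as raised. Its stay's spring catch snaps in by itself at about 2.0 and then holds it up; end of travel 2.08. Takes 2 to 5 N at the knob. Unlocked, it sinks by itself, braked, at up to 1.2 rad/s and stops about 0.2 ajar; a push of a few N down on the knob shuts it, and friction keeps it shut
- door_knob (a point): centre of the door's knob: steel cylinder 22 mm in diameter, 40 mm long, lying along the cabinet's y, on a stem at the middle of the door's free edge. Pinched on its two flat ends it pivots between the fingers. Door shut: 175 mm in front of the hinge line, 48 mm below it; it swings up and back at radius 181 mm. The door panel is 226 mm wide, 8 mm thick, and reaches 173 mm from the hinge line
- door_hinge (a point): middle of the door's hinge line, which runs along the cabinet's y at its upper back edge, 125 mm above the counter and 75 mm behind the cabinet's middle
- catch (a joint): angle of the stay's spring catch, rad: 0 at rest (its nose in the door's way), about 0.3 releases the door, 0.45 fully pressed; it springs back when let go, and the door raised past it pushes it aside
- catch_pad (a point): centre of the upper face of the catch's grey thumb pad, 36 by 32 mm, facing up, outside the cabinet's left side (180 mm from its middle, 148 mm above the counter). Press it down about 17 mm (2 to 3 N; it stops at 20 mm) and keep it down until the door has sunk about 0.2 rad; the door comes down beside it, not over it
- bur_stand: bystander: round bur stand, 69 mm in diameter, 52 mm high; leave it where it is
- cup: bystander: clear beaker, 72 mm in diameter, 58 mm high; leave it where it is
- brush: bystander: small brush, 131 mm long, 10 mm thick; leave it where it is
- tall_jar: bystander: tall white jar, 63 mm in diameter, 58 mm high; leave it where it is
- cast: bystander: plaster dental cast, 53 by 68 mm, 29 mm high; leave it where it is
Things that resemble listed ones, but are neither listed nor needed, are in the scene too. Leave any yellow look-alike of the wax_jar alone.

How it is judged:
By the outcome, as a careful person would: the job done as asked, in the order asked, and still so for the second after the job is handed in, with the robot touching nothing.
It also fails if it takes over 72 s, if anything falls off the work surface, if the arm or the gripper's body presses on something with over 40 N, if the wrist force passes 120 N, or if a joint passes its speed limit or range.

### The arm

A 7-joint arm with a two-finger parallel gripper is mounted at the origin on a cart in front of the work surface, level with it; the furniture and walls round the work are solid. World frame = base frame: x ahead of the robot, y to its left, z up, the work surface at z = 0. Lengths are in m, angles in rad, forces in N, time in s.
With the tool pointing down it reaches from about 0.4 to 0.875 m from the base axis. Payload 6.5 kg.
Tool frame: the origin (TCP) lies midway between the tips of the shut fingers; the grasp point (between the pads) lies 19 mm behind it; x points along the fingers, z is the direction in which the jaws open and shut, and the axes are right-handed (so a half turn about x gives the same grasp; the last joint's range is limited). The gripper opens to 85 mm and grips with 20 to 120 N. Pads are 22 mm wide; open, the fingers measure 114 mm over their backs; the gripper's body (76 mm by 85 mm) begins 54 mm behind the grasp point. The pads swing forward as they close: fully open they stand 13 mm farther back than shut.
Start: joints at [-1.331, 0.536, -0.004, 1.538, 0.003, 1.067, -0.071], TCP at [0.196, 0.62, 0.231] pointing down, gripper open.
Joint ranges: [-2.7, 2.7], [-0.37, 2.16], [-1.27, 1.26], [0.24, 2.4], [-1.31, 4.45], [0.19, 1.91], [-2.76, 2.76]. Speed limits (rad/s): [2.39, 2.39, 3.14, 3.14, 3.14, 3.14, 3.14].

### API

Orientations are given as a unit quaternion [w, x, y, z].
In Python, from bench import bot gives the robot as it stands. The module is installed in compiled form; this text tells all that it offers.
- The arm moves only by the tool drive_tool, never from a script. Its argument "moves" is a list of rows, each a list of 7 numbers: the closure in counts, from 0 (fully open) to 255 (shut), then the shift along the world's x, y, z in units of 50 mm (1.0 is 50 mm), then the turn, a rotation vector about the world's x, y, z in rad. In form: [[claw, dx, dy, dz, ax, ay, az], ...]. A call has 1 to 8 rows; each row is the pose to reach, as a shift and turn from the pose commanded when the call began; what a row does not reach only later rows make up. A row lasts 1/10 s, in which the tool goes at most 50 mm and 8.59 degrees, less where a joint would pass 70% of its speed; a pose out of reach is approached as far as the arm can. A call with a gripper value outside its range is refused whole. The fingers move at their own pace and stop on an object; "squeeze" is the grip in N (left out, the last holds). Time passes only in rows, so rows that repeat a pose let the fingers close. It gives the time, the measured TCP pose, the force and the opening at its end, in the units of the state.
- bot.get_obs(): the state, without advancing time (a new reading comes with each control period).
- bot.grab_frame(name): name is "side" or "top" or "wrist"; returns the picture (480x640x3 uint8, red, green, blue); there is no depth.
- bot.camera_params(name): a dict with "fx", "fy", "cx", "cy" (pixels), "origin" and "orientation" of the camera in the world. Camera axes: x right, y down, z forward; pixel columns grow to the right and rows downward; lengths in m; the calibration is good to about 2 mm. The wrist camera is an equidistant fisheye: a pixel r from the principal point sees the ray r / f radians off the axis. A picture is of the moment at which its call begins: read the wrist's pose just before it. camera_params takes no time and is no camera call; for the wrist camera it gives the pose at the moment of the call.
- bot.close_job(): hands the job in, once; it reports no verdict.
The state is a dict: "t": time; "qpos": joint angles; "joint_vel": joint speeds; "joint_efforts": joint torques, N m; "eef_pos": TCP position; "tcp_rot": TCP orientation; "force": force on the tool from outside, world axes, zero at the start; "moment": the same for the moment, N m; "gripper_width": opening from 0.0 (shut) to 1.0 (fully open).
Only numpy, scipy, OpenCV 4.12 (cv2) and the standard library are available. Lean on these libraries where they do the work, as an engineer would, in place of code of your own. Each camera call takes 0.05 s, during which the arm holds its last target.

## Working session

There is one attempt and no reset: what is moved stays moved. The work goes in short steps, Python scripts to look and compute and a tool call to move; the robot and the scene stay as the last step left them, time stands still between calls to the robot, and variables do not carry over. Pictures are saved under pics/ and viewed, and the job is handed in when it is done.

Besides the shell and the picture viewer there is one more tool, called after ">>>" in YAML: its name, and indented under it one key for each argument. drive_tool: Moves the arm, as the interface text tells. Its arguments: {"type":"object","properties":{"moves":{"type":"array"},"squeeze":{"type":"number"}},"required":["moves"]}

```bash
mkdir -p pics; python3 - <<'E'
from bench import bot
import cv2
o=bot.get_obs();print({k:o[k] for k in('t','eef_pos','tcp_rot','force','gripper_width')})
for n in("side","top","wrist"):
    p=bot.camera_params(n);print(n,p)
    cv2.imwrite(f"pics/{n}0.png",bot.grab_frame(n)[:,:,::-1])
E
```

```text
{'t': 0.0, 'eef_pos': array([0.19556012, 0.61923031, 0.23039838]), 'tcp_rot': array([ 0.56986178, -0.41841131,  0.57078272,  0.41760821]), 'force': array([-0.16410292,  0.20511406,  0.44783459]), 'gripper_width': 1.0038563512508314}
side {'fx': 560.7546069442441, 'fy': 560.7546069442441, 'cx': 316.49447056421855, 'cy': 235.10794230826238, 'origin': array([ 0.05615712, -0.710104  ,  1.60877146]), 'orientation': array([-0.25102783,  0.91242836, -0.30938513,  0.09348989])}
top {'fx': 459.6447780687244, 'fy': 459.6447780687244, 'cx': 316.97459826783546, 'cy': 232.84125337698399, 'origin': array([ 0.42421028, -0.01298274,  1.29551763]), 'orientation': array([ 0.05497319, -0.69850271,  0.71076035, -0.06238302])}
wrist {'fx': 371.64829954431775, 'fy': 371.64829954431775, 'cx': 324.3058616956512, 'cy': 241.8372947892964, 'origin': array([0.13205562, 0.63913782, 0.3724754 ]), 'orientation': array([0.10866071, 0.79920036, 0.58594347, 0.07837017])}
```

View pics/top0.png

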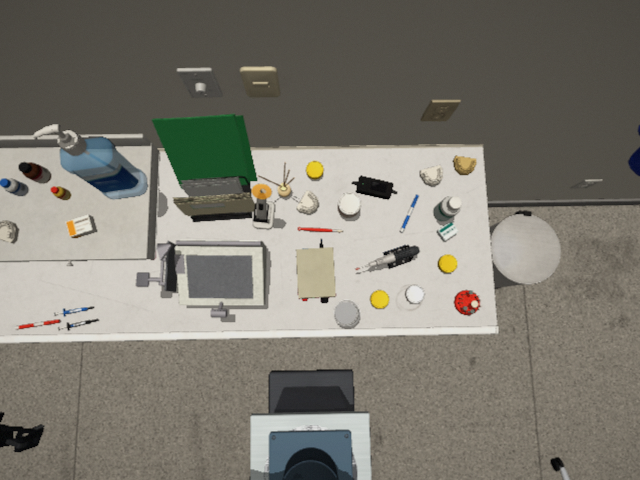

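View pics/side0.png

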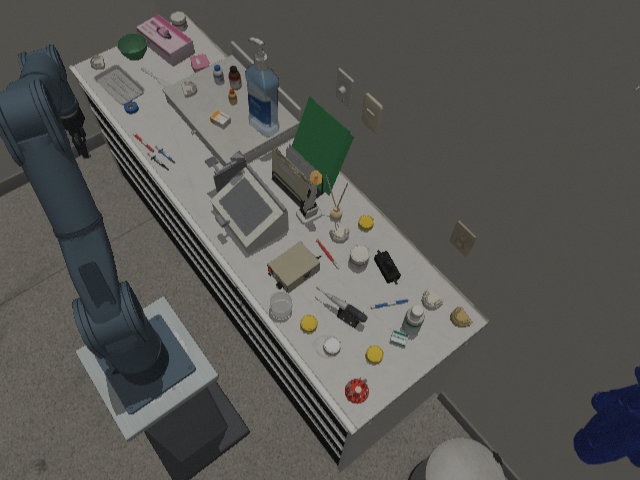

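View pics/wrist0.png

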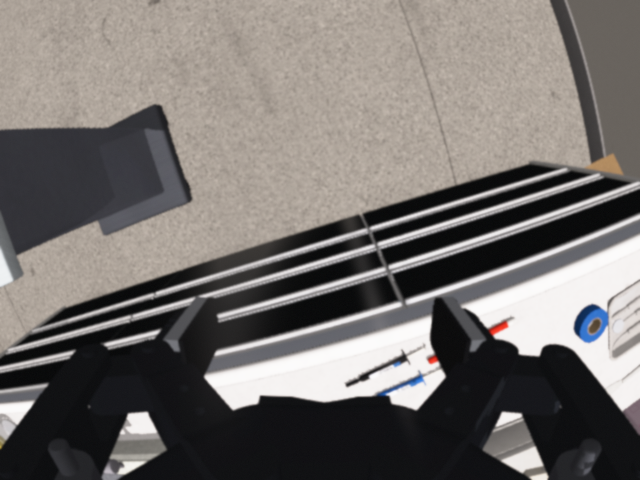

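```bash
python3 - <<'E'
import cv2
t=cv2.imread("pics/top0.png");s=cv2.imread("pics/side0.png")
cv2.imwrite("pics/tc1.png",cv2.resize(t[220:340,120:280],None,fx=5,fy=5,interpolation=cv2.INTER_CUBIC))
cv2.imwrite("pics/tc2.png",cv2.resize(t[180:330,290:490],None,fx=4,fy=4,interpolation=cv2.INTER_CUBIC))
cv2.imwrite("pics/sc1.png",cv2.resize(s[140:260,190:350],None,fx=5,fy=5,interpolation=cv2.INTER_CUBIC))
cv2.imwrite("pics/sc2.png",cv2.resize(s[240:400,250:420],None,fx=3.75,fy=3.75,interpolation=cv2.INTER_CUBIC))
E
```

```text
(no output)
```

View pics/tc1.png

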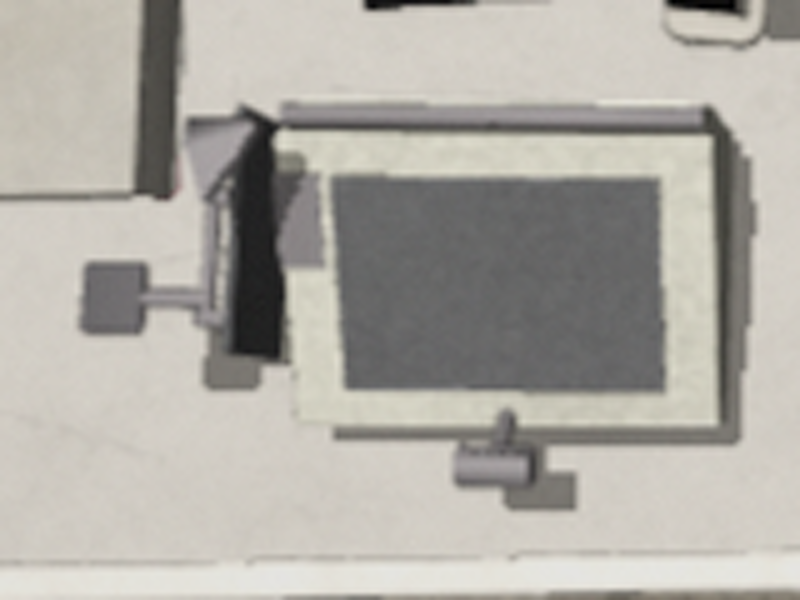

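View pics/tc2.png

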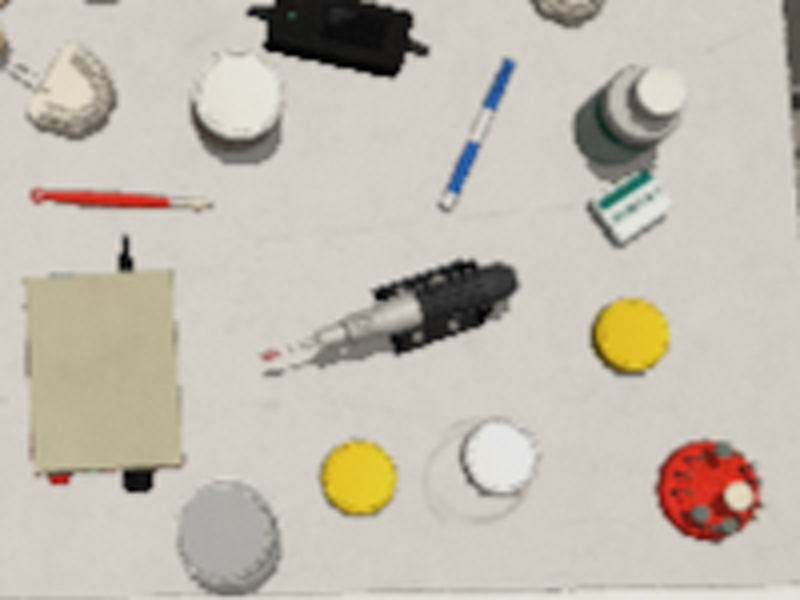

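View pics/sc1.png

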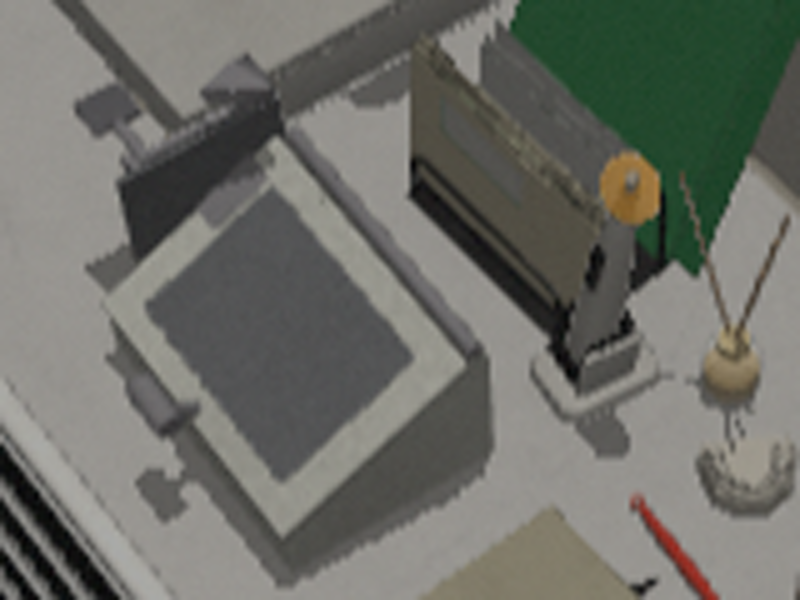

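View pics/sc2.png

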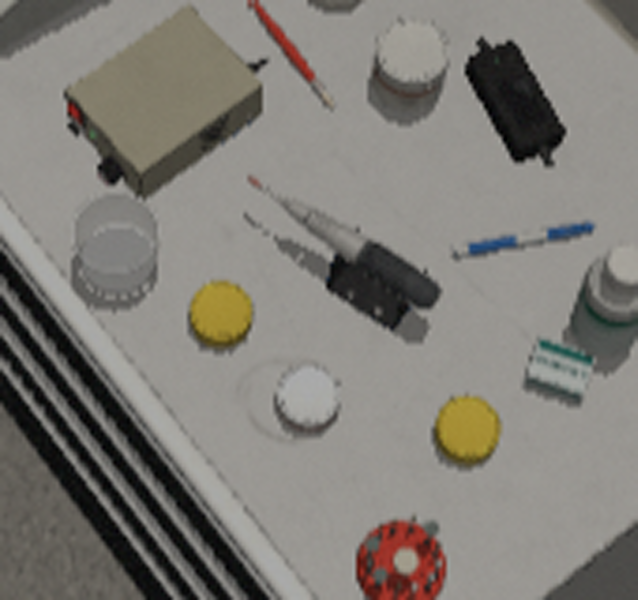

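```bash
cat > h.py <<'E'
import numpy as np, cv2
from scipy.optimize import least_squares
from scipy.spatial.transform import Rotation as R
from bench import bot
def Rq(q): return R.from_quat(np.r_[q[1:],q[0]])
def proj(n,P,p=None):
    p=p or bot.camera_params(n); c=Rq(p['orientation']).inv().apply(np.atleast_2d(P)-p['origin'])
    return np.c_[p['fx']*c[:,0]/c[:,2]+p['cx'],p['fy']*c[:,1]/c[:,2]+p['cy']]
def ray(n,uv,z,p=None):
    p=p or bot.camera_params(n); d=np.array([(uv[0]-p['cx'])/p['fx'],(uv[1]-p['cy'])/p['fy'],1.])
    if n=='wrist':
        r=np.hypot(d[0],d[1]);d=np.array([d[0]/r*np.sin(r),d[1]/r*np.sin(r),np.cos(r)])
    d=Rq(p['orientation']).apply(d);o=p['origin'];return o+d*(z-o[2])/d[2]
def cab2w(c,P): 
    P=np.atleast_2d(P);a=c[2];return np.c_[c[0]+np.cos(a)*P[:,0]-np.sin(a)*P[:,1],c[1]+np.sin(a)*P[:,0]+np.cos(a)*P[:,1],P[:,2]]
E
python3 - <<'E'
from h import *
print('jar',ray('top',(414.9,293.6),.024),ray('side',(331.8,344.7),.024))
K=[[-.1,0,.077],[-.078,.113,.053],[-.078,-.113,.053]]
T=[[218.6,312.8],[178.7,305.3],[263.3,304.7]];S=[[221.7,219.7],[210.7,200.3],[246.7,247]]
pt,ps=bot.camera_params('top'),bot.camera_params('side')
f=lambda c:np.r_[(proj('top',cab2w(c,K),pt)-T).ravel(),(proj('side',cab2w(c,K),ps)-S).ravel()]
r=least_squares(f,[.3,.3,0]);c=r.x;print(c,f(c).round(1))
print('knob',cab2w(c,K[0]),'ray',ray('top',T[0],.077),ray('side',S[0],.077))
print('pad',ray('top',(142.6,279),.148),ray('side',(210.8,161.4),.148),'nom',cab2w(c,[0,.18,.148]))
print('hinge',cab2w(c,[.075,0,.125]),'shelf',cab2w(c,[-.022,0,.010]))
for n,u,z in(('cup',(346.5,315),.058),('burstand',(467,302),.05),('yel',(380,299.5),.024)):print(n,ray('top',u,z))
print(proj('top',cab2w(c,[[.075,.113,.125],[.075,-.113,.125]])))
E
```

```text
jar [ 0.46349285 -0.29444338  0.024     ] [ 0.46416295 -0.2958067   0.024     ]
[ 0.52260769  0.22983135 -0.01800385] [ 0.4 -0.5 -0.1 -1.4  0.2 -0.8 -1.1  2.3 -1.4 -0.7 -0.6 -0.2]
knob [[0.4226239  0.23163164 0.077     ]] ray [0.42138521 0.23260796 0.077     ] [0.43040338 0.23694074 0.077     ]
pad [0.50763762 0.40790447 0.148     ] [0.50804955 0.40679934 0.148     ] nom [[0.52584821 0.40980218 0.148     ]]
hinge [[0.59759554 0.22848114 0.125     ]] shelf [[0.50061126 0.23022742 0.01      ]]
cup [ 0.4094285  -0.10217951  0.058     ]
burstand [ 0.43780843 -0.42777972  0.05      ]
yel [ 0.44916827 -0.1977254   0.024     ]
[[173.48347517 243.18342598]
 [261.67383751 243.28456081]]
```

```bash
cat >> h.py <<'E'
def down(yaw):  # candidates: tool x down, tool z along (cos yaw, sin yaw)
    z=np.array([np.cos(yaw),np.sin(yaw),0]);x=np.array([0,0,-1.]);return R.from_matrix(np.c_[x,np.cross(z,x),z])
def st():
    o=bot.get_obs();r=Rq(o['tcp_rot']);m=r.as_matrix()
    print('t',round(o['t'],2),'tcp',o['eef_pos'].round(4),'x',m[:,0].round(3),'z',m[:,2].round(3),'F',o['force'].round(1),'w',round(o['gripper_width'],3),'q',o['qpos'].round(2));return o,r
def rot(r,yaw):
    for k in(0,np.pi):
        print('rotvec',(down(yaw+k)*r.inv()).as_rotvec().round(3))
def tri(u,v):
    f=lambda P:np.r_[(proj('top',P,PT)-u).ravel(),(proj('side',P,PS)-v).ravel()]
    s=least_squares(f,[.5,0,.1]);return s.x.round(3),s.fun.round(1)
PT,PS=bot.camera_params('top'),bot.camera_params('side')
E
python3 - <<'E'
from h import *
o,r=st();rot(r,np.pi/2-.018)
print(tri((156,120),(302,98)),tri((240,115),(352,133)),tri((255,180),(328,192)))
print('knob',tri((218.6,312.8),(221.7,219.7)))
# tan thing top right corner
print(tri((252,210),(190+600/5,140+225/5)), tri((175,200),(190+425/5,140+35/5)), 'orange',tri((262,190),(316.5,177.5)))
print(np.array([.422,.232,.2])-o['eef_pos'],(np.array([.422,.232,.2])-o['eef_pos'])/.05)
E
```

```text
t 0.15 tcp [0.1955 0.6194 0.2306] x [-0.    -0.001 -1.   ] z [ 0.301  0.954 -0.001] F [-0.  -1.2 -0.1] w 1.002 q [-1.33  0.54 -0.    1.54  0.    1.07 -0.07]
rotvec [ 0.001 -0.     0.288]
rotvec [-0.000e+00 -2.000e-03 -2.854e+00]
(array([0.859, 0.348, 0.279]), array([-1.2,  3.4,  4.7, -1.8])) (array([0.889, 0.153, 0.256]), array([ 0.2, -0.6, -0.7,  0.3])) (array([0.795, 0.145, 0.023]), array([ 0.2, -0.6, -0.7,  0.2]))
knob (array([0.423, 0.228, 0.094]), array([ 0.4, -0.7, -1.1,  0.1]))
(array([0.686, 0.131, 0.162]), array([ 1.8, -4.2, -5.6,  1.6])) (array([0.711, 0.335, 0.142]), array([ 0.4, -0.8, -1.1,  0.2])) orange (array([0.712, 0.105, 0.217]), array([ 0. , -0.1, -0.2,  0. ]))
[ 0.22647221 -0.38740076 -0.03063846] [ 4.52944418 -7.74801513 -0.6127692 ]
```

>>> drive_tool:
  moves:
    - [0,0.5,-0.85,0,0,0,0.05]
    - [0,1,-1.7,0,0,0,0.1]
    - [0,1.5,-2.55,0,0,0,0.15]
    - [0,2,-3.4,-0.1,0,0,0.2]
    - [0,2.5,-4.25,-0.2,0,0,0.25]
    - [0,3,-5.1,-0.3,0,0,0.288]
    - [0,3.5,-6,-0.4,0,0,0.288]
    - [0,4,-6.85,-0.5,0,0,0.288]

```text
t: 0.95
eef_pos: [0.3956, 0.2765, 0.2063]
tcp_rot: [0.504, -0.496, 0.504, 0.496]
force: [0.8, 0.3, -0.3]
gripper_width: 1.002
```

>>> drive_tool:
  moves:
    - [0,0.35,-0.6,-0.1,0,0,0]
    - [0,0.5,-0.88,-0.1,0,0,0]
    - [0,0.5,-0.88,-0.1,0,0,0]

```text
t: 1.25
eef_pos: [0.4211, 0.2316, 0.2012]
tcp_rot: [0.505, -0.495, 0.506, 0.494]
force: [0.4, -0.2, -0.2]
gripper_width: 1.004
```

```bash
python3 - <<'E'
from h import *
o,r=st();rot(r,np.pi/2-.018);p=bot.camera_params('wrist');print(p)
cv2.imwrite("pics/w1.png",bot.grab_frame('wrist')[:,:,::-1])
E
```

```text
t 1.25 tcp [0.4211 0.2316 0.2012] x [ 0.    -0.001 -1.   ] z [ 0.023  1.    -0.001] F [ 0.4 -0.2 -0.2] w 1.004 q [-0.66  0.29  0.07  2.01 -0.03  0.85  0.98]
rotvec [0.001 0.    0.005]
rotvec [ 0.000e+00 -2.000e-03 -3.137e+00]
{'fx': 371.64829954431775, 'fy': 371.64829954431775, 'cx': 324.3058616956512, 'cy': 241.8372947892964, 'origin': array([0.35451088, 0.23283875, 0.3432056 ]), 'orientation': array([0.09640559, 0.70863013, 0.69276994, 0.09283913])}
```

View pics/w1.png

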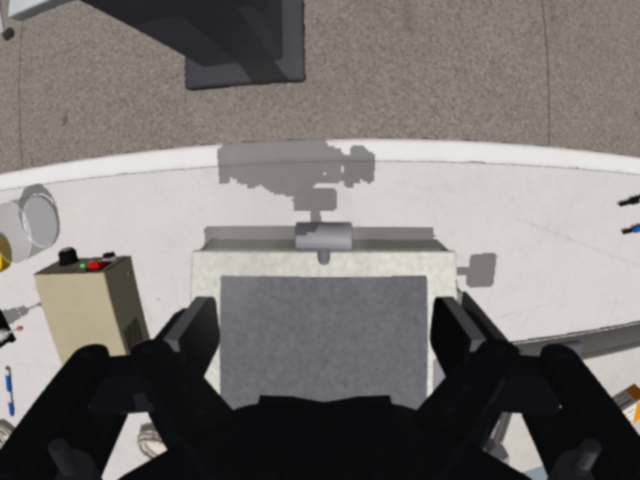

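```bash
python3 - <<'E'
from h import *
for z in(.077,.088):print(ray('wrist',(323.7,236),z))
print(ray('wrist',(193,251),.053),ray('wrist',(456,251),.053),ray('wrist',(296,236),.085),ray('wrist',(352,236),.085))
E
```

```text
[0.42237039 0.23253638 0.077     ]
[0.41953271 0.23262183 0.088     ]
[0.43932284 0.1207038  0.053     ] [0.44378093 0.34473415 0.053     ] [0.41990122 0.2126775  0.085     ] [0.4207041  0.25294525 0.085     ]
```

>>> drive_tool:
  moves:
    - [0,0.0,0.02,-0.8,0,0,0]
    - [0,0,0.02,-1.7,0,0,0]
    - [0,0,0.02,-2.5,0,0,0]
    - [0,0,0.02,-2.88,0,0,0]
    - [120,0,0.02,-2.88,0,0,0]
    - [150,0,0.02,-2.88,0,0,0]
    - [170,0,0.02,-2.88,0,0,0]
    - [170,0,0.02,-2.88,0,0,0]
  squeeze: 30

```text
t: 2.1
eef_pos: [0.4206, 0.2309, 0.0583]
tcp_rot: [0.504, -0.496, 0.507, 0.494]
force: [2.0, -13.6, 0.2]
gripper_width: 0.462
```

>>> drive_tool:
  moves:
    - [190,0,0,0,0,0,0]
    - [190,0,0,0,0,0,0]
  squeeze: 40

```text
t: 2.3
eef_pos: [0.4206, 0.2309, 0.0583]
tcp_rot: [0.504, -0.496, 0.506, 0.494]
force: [0.7, -13.5, 0.9]
gripper_width: 0.462
```

```bash
python3 - <<'E'
from h import *
o,r=st()
cv2.imwrite("pics/w2.png",bot.grab_frame('wrist')[:,:,::-1])
E
```

```text
t 2.3 tcp [0.4206 0.2309 0.0583] x [-0.    -0.005 -1.   ] z [ 0.021  1.    -0.005] F [  0.7 -13.5   0.9] w 0.462 q [-0.64  0.54  0.05  2.09 -0.05  0.52  0.99]
```

View pics/w2.png

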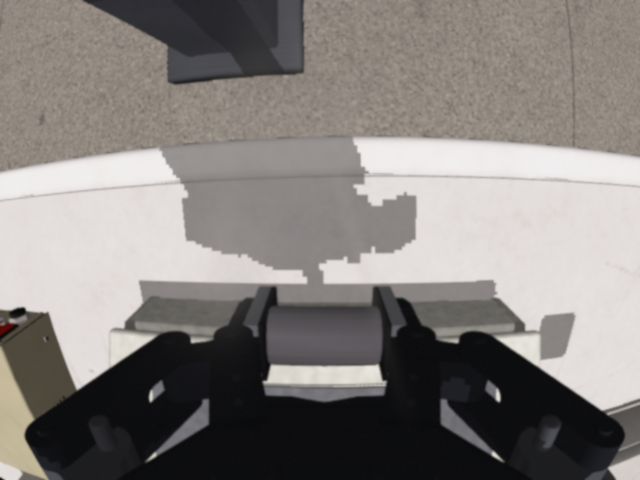

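```bash
python3 - <<'E'
import numpy as np
f=lambda t:(np.array([np.cos(.267)-np.cos(t-.267),-.019*(np.cos(.267)-np.cos(t-.267)),np.sin(t-.267)+np.sin(.267)])*3.62)
for a,ts in((0,np.arange(.07,.57,.07)),(.56,np.arange(.66,1.37,.1)),(1.36,[1.46,1.56,1.66,1.76,1.86,1.94,2.0,2.05]),(2.05,[2.07])):
    print(a,[list((f(t)-f(a)).round(2)) for t in ts])
E
```

```text
0 [[np.float64(-0.06), np.float64(0.0), np.float64(0.25)], [np.float64(-0.1), np.float64(0.0), np.float64(0.5)], [np.float64(-0.12), np.float64(0.0), np.float64(0.75)], [np.float64(-0.13), np.float64(0.0), np.float64(1.0)], [np.float64(-0.12), np.float64(0.0), np.float64(1.26)], [np.float64(-0.09), np.float64(0.0), np.float64(1.51)], [np.float64(-0.04), np.float64(0.0), np.float64(1.76)], [np.float64(0.03), np.float64(-0.0), np.float64(2.0)]]
0.56 [[np.float64(0.12), np.float64(-0.0), np.float64(0.34)], [np.float64(0.28), np.float64(-0.01), np.float64(0.67)], [np.float64(0.46), np.float64(-0.01), np.float64(0.98)], [np.float64(0.68), np.float64(-0.01), np.float64(1.27)], [np.float64(0.93), np.float64(-0.02), np.float64(1.53)], [np.float64(1.2), np.float64(-0.02), np.float64(1.77)], [np.float64(1.49), np.float64(-0.03), np.float64(1.99)], [np.float64(1.8), np.float64(-0.03), np.float64(2.17)]]
1.36 [[np.float64(0.33), np.float64(-0.01), np.float64(0.15)], [np.float64(0.67), np.float64(-0.01), np.float64(0.27)], [np.float64(1.02), np.float64(-0.02), np.float64(0.35)], [np.float64(1.38), np.float64(-0.03), np.float64(0.39)], [np.float64(1.74), np.float64(-0.03), np.float64(0.4)], [np.float64(2.03), np.float64(-0.04), np.float64(0.39)], [np.float64(2.25), np.float64(-0.04), np.float64(0.36)], [np.float64(2.43), np.float64(-0.05), np.float64(0.32)]]
2.05 [[np.float64(0.07), np.float64(-0.0), np.float64(-0.02)]]
```

>>> drive_tool:
  moves:
    - [190,-0.06,-0.03,0.25,0,0,0]
    - [190,-0.1,-0.03,0.5,0,0,0]
    - [190,-0.12,-0.03,0.75,0,0,0]
    - [190,-0.13,-0.03,1.0,0,0,0]
    - [190,-0.12,-0.03,1.26,0,0,0]
    - [190,-0.09,-0.03,1.51,0,0,0]
    - [190,-0.04,-0.03,1.76,0,0,0]
    - [190,0.03,-0.03,2.0,0,0,0]

```text
t: 3.15
eef_pos: [0.4223, 0.2309, 0.1588]
tcp_rot: [0.505, -0.496, 0.506, 0.494]
force: [4.9, -7.5, -6.0]
gripper_width: 0.46
```

>>> drive_tool:
  moves:
    - [190,0.12,-0.02,0.34,0,0,0]
    - [190,0.28,-0.03,0.67,0,0,0]
    - [190,0.46,-0.03,0.98,0,0,0]
    - [190,0.68,-0.04,1.27,0,0,0]
    - [190,0.93,-0.04,1.53,0,0,0]
    - [190,1.2,-0.05,1.77,0,0,0]
    - [190,1.49,-0.05,1.99,0,0,0]
    - [190,1.8,-0.06,2.17,0,0,0]

```text
t: 3.95
eef_pos: [0.5102, 0.2287, 0.2668]
tcp_rot: [0.503, -0.495, 0.506, 0.495]
force: [-1.3, -4.5, -6.1]
gripper_width: 0.46
```

>>> drive_tool:
  moves:
    - [190,0.33,-0.01,0.15,0,0,0]
    - [190,0.67,-0.02,0.27,0,0,0]
    - [190,1.02,-0.02,0.35,0,0,0]
    - [190,1.38,-0.03,0.39,0,0,0]
    - [190,1.74,-0.03,0.4,0,0,0]
    - [190,2.03,-0.04,0.39,0,0,0]
    - [190,2.25,-0.04,0.36,0,0,0]
    - [190,2.43,-0.05,0.32,0,0,0]

```text
t: 4.75
eef_pos: [0.6335, 0.2257, 0.2844]
tcp_rot: [0.505, -0.496, 0.505, 0.494]
force: [-2.0, -6.0, 5.1]
gripper_width: 0.463
```

```bash
python3 - <<'E'
from h import *
o,r=st()
cv2.imwrite("pics/t3.png",bot.grab_frame('top')[:,:,::-1])
im=bot.grab_frame('side')[:,:,::-1];cv2.imwrite("pics/s3.png",cv2.resize(im[100:280,150:390],None,fx=3.3,fy=3.3))
E
```

```text
t 4.75 tcp [0.6335 0.2257 0.2844] x [ 0.001 -0.002 -1.   ] z [ 0.02   1.    -0.002] F [-2.  -6.   5.1] w 0.463 q [-0.5   0.53  0.13  1.42 -0.07  1.19  1.19]
```

View pics/s3.png

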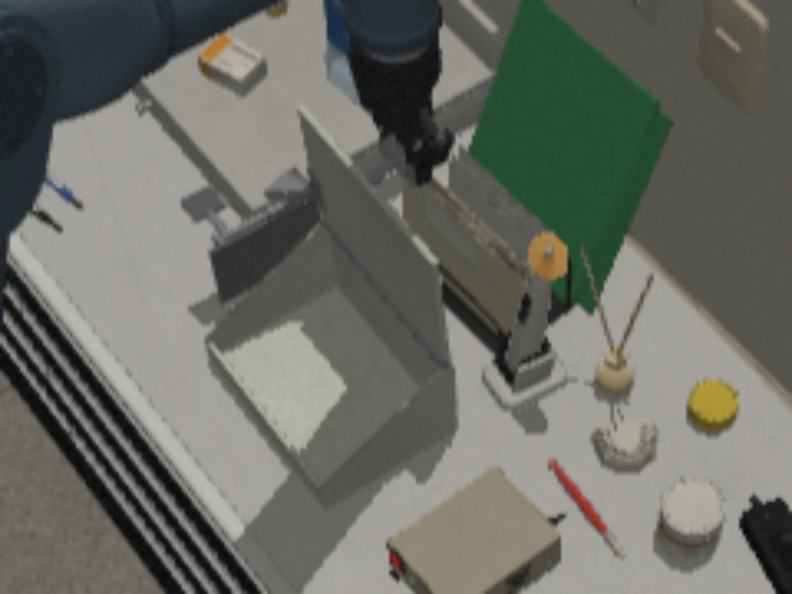

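>>> drive_tool:
  moves:
    - [190,-0.15,0,0.03,0,0,0]
    - [190,-0.3,0,0.05,0,0,0]
    - [190,-0.3,0,0.05,0,0,0]

```text
t: 5.15
eef_pos: [0.6225, 0.2258, 0.2865]
tcp_rot: [0.508, -0.498, 0.502, 0.491]
force: [16.0, -3.5, -9.8]
gripper_width: 0.457
```

>>> drive_tool:
  moves:
    - [190,0.1,0,-0.02,0,0,0]
    - [60,0.1,0,-0.02,0,0,0]
    - [0,0.1,0,-0.02,0,0,0]
    - [0,0.1,0,-0.02,0,0,0]
    - [0,0.1,0,0.5,0,0,0]
    - [0,0.1,0,1.2,0,0,0]
    - [0,0.1,0,1.6,0,0,0]

```text
t: 5.85
eef_pos: [0.6233, 0.2293, 0.3677]
tcp_rot: [0.505, -0.496, 0.503, 0.496]
force: [0.8, 0.2, 0.2]
gripper_width: 0.999
```

```bash
python3 - <<'E'
from h import *
o,r=st()
cv2.imwrite("pics/w4.png",bot.grab_frame('wrist')[:,:,::-1])
d=np.array([.455,-.28,.2])-o['eef_pos'];print(d/.05)
print('knob expected',.5978+.181*np.array([-np.cos(1.99-.267),0]),.125+.181*np.sin(1.99-.267))
E
```

```text
t 5.85 tcp [0.6233 0.2293 0.3677] x [ 0.003  0.002 -1.   ] z [0.017 1.    0.002] F [0.8 0.2 0.2] w 0.999 q [-0.51  0.46  0.14  1.33 -0.06  1.35  1.18]
[ -3.36507108 -10.18574449  -3.35375766]
knob expected [0.62524262 0.5978    ] 0.30390752498756923
```

View pics/w4.png

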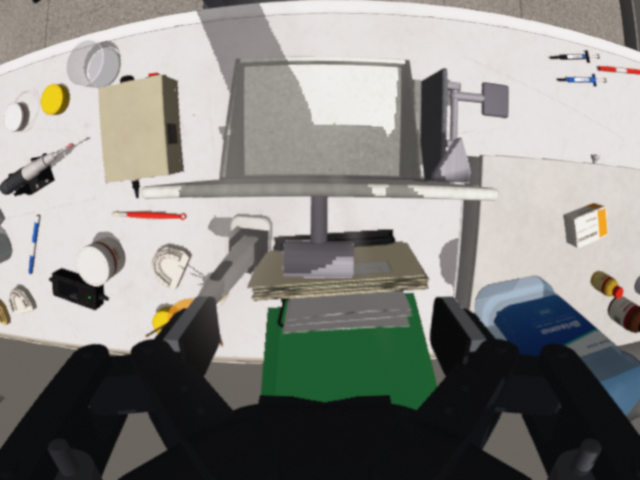

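>>> drive_tool:
  moves:
    - [45,-0.25,-0.8,0,0,0,0]
    - [45,-0.5,-1.6,0,0,0,0]
    - [45,-0.75,-2.4,0,0,0,0]
    - [45,-1.0,-3.2,0,0,0,0]
    - [45,-1.25,-4.0,0,0,0,0]
    - [45,-1.5,-4.8,-0.2,0,0,0]
    - [45,-1.75,-5.6,-0.5,0,0,0]
    - [45,-2.0,-6.4,-0.9,0,0,0]

```text
t: 6.7
eef_pos: [0.5227, -0.0925, 0.32]
tcp_rot: [0.505, -0.496, 0.503, 0.495]
force: [0.9, 0.9, -0.0]
gripper_width: 0.825
```

>>> drive_tool:
  moves:
    - [45,-0.24,-0.8,-0.4,0,0,0]
    - [45,-0.5,-1.6,-0.8,0,0,0]
    - [45,-0.75,-2.4,-1.4,0,0,0]
    - [45,-0.95,-3.2,-2.0,0,0,0]
    - [45,-1.19,-4.07,-2.5,0,0,0]
    - [45,-1.19,-4.07,-2.5,0,0,0]
    - [45,-1.19,-4.07,-2.5,0,0,0]

```text
t: 7.4
eef_pos: [0.4626, -0.2955, 0.1939]
tcp_rot: [0.505, -0.494, 0.505, 0.495]
force: [-0.0, 0.9, -0.6]
gripper_width: 0.823
```

```bash
python3 - <<'E'
from h import *
o,r=st();p=bot.camera_params('wrist');rot(r,np.pi/2-.019)
cv2.imwrite("pics/w5.png",bot.grab_frame('wrist')[:,:,::-1]);print(p['origin'])
E
```

```text
t 7.4 tcp [ 0.4626 -0.2955  0.1939] x [-0.001  0.001 -1.   ] z [0.02  1.    0.001] F [-0.   0.9 -0.6] w 0.823 q [ 0.23  0.42  0.33  1.86 -0.17  0.89  2.19]
rotvec [-0.001 -0.001  0.001]
rotvec [-2.00e-03  1.00e-03 -3.14e+00]
[ 0.39618333 -0.29481966  0.33598527]
```

View pics/w5.png

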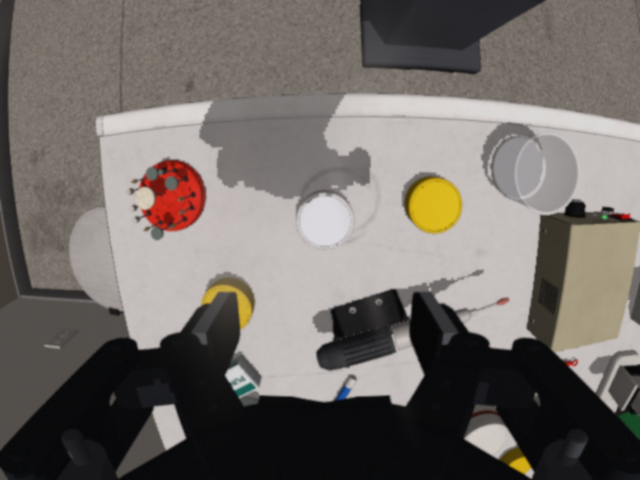

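```bash
python3 - <<'E'
from h import *
print(ray('wrist',(324.3,218.5),.024),ray('wrist',(297,218),.02),ray('wrist',(352,218),.02),ray('wrist',(434,205),.024))
E
```

```text
[ 0.46259883 -0.29485633  0.024     ] [ 0.46253241 -0.31863516  0.02      ] [ 0.4633774  -0.27073998  0.02      ] [ 0.45157654 -0.19844157  0.024     ]
```

>>> drive_tool:
  moves:
    - [45,0,0.01,-0.8,0,0,0]
    - [45,0,0.01,-1.6,0,0,0]
    - [45,0,0.01,-2.4,0,0,0]
    - [45,0,0.01,-3.1,0,0,0]
    - [45,0,0.01,-3.6,0,0,0]
    - [45,0,0.01,-3.82,0,0,0]
    - [45,0,0.01,-3.82,0,0,0]
  squeeze: 30

```text
t: 8.15
eef_pos: [0.4642, -0.2928, 0.0031]
tcp_rot: [0.504, -0.496, 0.504, 0.497]
force: [0.2, -0.2, -0.3]
gripper_width: 0.82
```

```bash
python3 - <<'E'
from h import *
o,r=st()
cv2.imwrite("pics/w6.png",bot.grab_frame('wrist')[:,:,::-1])
E
```

```text
t 8.15 tcp [ 0.4642 -0.2928  0.0031] x [-0.     0.001 -1.   ] z [0.016 1.    0.001] F [ 0.2 -0.2 -0.3] w 0.82 q [ 0.32  0.73  0.21  1.93 -0.3   0.51  2.29]
```

View pics/w6.png

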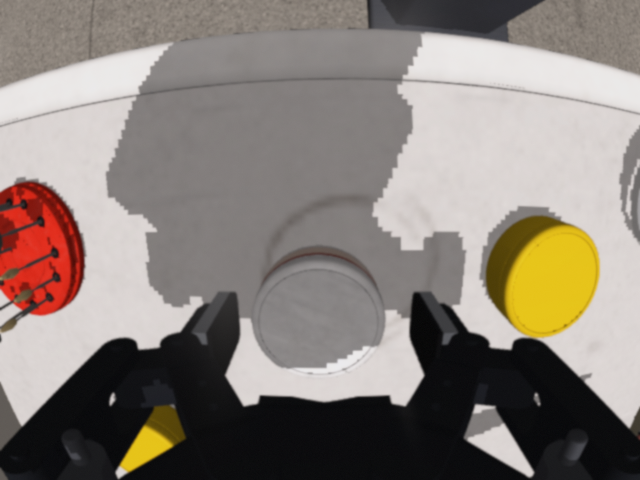

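>>> drive_tool:
  moves:
    - [90,0,-0.03,0,0,0,0]
    - [120,0,-0.03,0,0,0,0]
    - [150,0,-0.03,0,0,0,0]
    - [160,0,-0.03,0,0,0,0]
    - [160,0,-0.03,0,0,0,0]
  squeeze: 35

```text
t: 8.7
eef_pos: [0.465, -0.2967, 0.0054]
tcp_rot: [0.505, -0.497, 0.504, 0.494]
force: [-0.2, 1.2, 6.1]
gripper_width: 0.579
```

>>> drive_tool:
  moves:
    - [160,0,-0.03,0.3,0,0,0]
    - [160,0,-0.03,0.9,0,0,0]
    - [160,0,-0.03,1.7,0,0,0]
    - [160,0,-0.03,2.5,0,0,0]
    - [160,0,-0.03,3.0,0,0,0]
    - [160,0,-0.03,3.0,0,0,0]

```text
t: 9.3
eef_pos: [0.466, -0.2994, 0.1588]
tcp_rot: [0.506, -0.498, 0.503, 0.492]
force: [0.2, -0.8, -1.9]
gripper_width: 0.578
```

```bash
python3 - <<'E'
from h import *
o,r=st();rot(r,np.pi/2-.019)
cv2.imwrite("pics/w7.png",bot.grab_frame('wrist')[:,:,::-1])
c=[.5225,.2290,-.019];print(cab2w(c,[-.022,0,.01]),(cab2w(c,[-.022,0,.18])-o['eef_pos'])/.05)
E
```

```text
t 9.3 tcp [ 0.466  -0.2994  0.1588] x [ 0.008 -0.004 -1.   ] z [ 0.018  1.    -0.004] F [ 0.2 -0.8 -1.9] w 0.578 q [ 0.24  0.48  0.32  1.88 -0.2   0.81  2.22]
rotvec [ 0.004  0.008 -0.001]
rotvec [-0.013  0.006  3.141]
[[0.50050397 0.22941797 0.01      ]] [[ 0.69048371 10.57685761  0.42361897]]
```

View pics/w7.png

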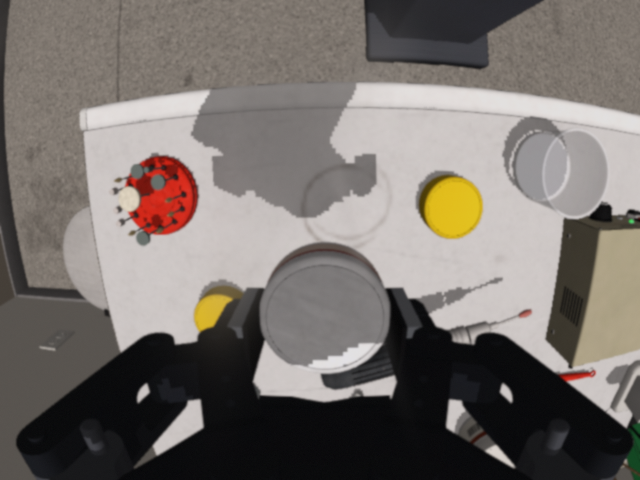

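>>> drive_tool:
  moves:
    - [160,0.05,0.5,0.4,0,0,0]
    - [160,0.1,1.2,0.8,0,0,0]
    - [160,0.2,2.0,0.8,0,0,0]
    - [160,0.25,2.8,0.8,0,0,0]
    - [160,0.3,3.6,0.8,0,0,0]
    - [160,0.35,4.4,0.8,0,0,0]
    - [160,0.4,5.2,0.8,0,0,0]
    - [160,0.45,6.0,0.8,0,0,0]

```text
t: 10.15
eef_pos: [0.4852, 0.0039, 0.193]
tcp_rot: [0.504, -0.495, 0.505, 0.496]
force: [0.1, -0.4, -0.3]
gripper_width: 0.576
```

>>> drive_tool:
  moves:
    - [160,0.05,0.8,0,0,0,0]
    - [160,0.1,1.6,0,0,0,0]
    - [160,0.15,2.4,0,0,0,0]
    - [160,0.2,3.2,0,0,0,0]
    - [160,0.25,4.0,0,0,0,0]
    - [160,0.27,4.5,0,0,0,0]
    - [160,0.27,4.5,0,0,0,0]

```text
t: 10.85
eef_pos: [0.4981, 0.232, 0.1927]
tcp_rot: [0.503, -0.496, 0.503, 0.498]
force: [-0.2, -0.7, -0.9]
gripper_width: 0.576
```

```bash
python3 - <<'E'
from h import *
o,r=st();rot(r,np.pi/2-.019)
cv2.imwrite("pics/w8.png",bot.grab_frame('wrist')[:,:,::-1])
c=[.5225,.2290,-.019];print((cab2w(c,[-.021,0,.016])-o['eef_pos'])/.05)
E
```

```text
t 10.85 tcp [0.4981 0.232  0.1927] x [-0.001  0.001 -1.   ] z [0.011 1.    0.001] F [-0.2 -0.7 -0.9] w 0.576 q [-0.65  0.41  0.17  1.85 -0.09  0.88  1.12]
rotvec [-0.002 -0.001 -0.008]
rotvec [ 2.000e-03 -2.000e-03  3.134e+00]
[[ 0.06739326 -0.05209692 -3.53413874]]
```

View pics/w8.png

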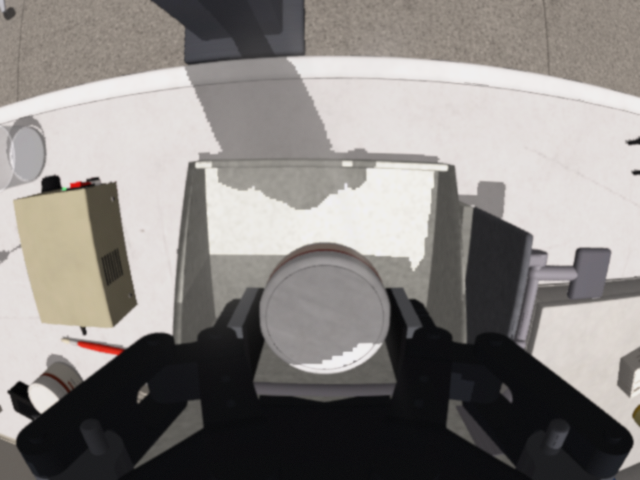

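>>> drive_tool:
  moves:
    - [160,0.07,-0.05,-0.6,0,0,0]
    - [160,0.07,-0.05,-1.3,0,0,0]
    - [160,0.07,-0.05,-2.0,0,0,0]
    - [160,0.07,-0.05,-2.7,0,0,0]
    - [160,0.07,-0.05,-3.2,0,0,0]
    - [160,0.07,-0.05,-3.4,0,0,0]
    - [160,0.07,-0.05,-3.48,0,0,0]
    - [160,0.07,-0.05,-3.5,0,0,0]

```text
t: 11.7
eef_pos: [0.5036, 0.2244, 0.0189]
tcp_rot: [0.505, -0.496, 0.504, 0.495]
force: [0.3, 0.4, 0.2]
gripper_width: 0.578
```

>>> drive_tool:
  moves:
    - [160,0,0,0,0,0,0]
    - [160,-0.03,0.04,-0.04,0,0,0]
    - [160,-0.03,0.04,-0.06,0,0,0]

```text
t: 12.0
eef_pos: [0.5017, 0.2277, 0.0161]
tcp_rot: [0.505, -0.496, 0.504, 0.496]
force: [-0.6, -0.3, -0.3]
gripper_width: 0.578
```

>>> drive_tool:
  moves:
    - [160,0,0.02,-0.02,0,0,0]
    - [160,0,0.02,-0.04,0,0,0]

```text
t: 12.2
eef_pos: [0.5017, 0.2277, 0.0152]
tcp_rot: [0.504, -0.496, 0.505, 0.496]
force: [-7.9, -5.6, 30.8]
gripper_width: 0.575
```

>>> drive_tool:
  moves:
    - [160,0,0,0.04,0,0,0]
    - [110,0,0,0.04,0,0,0]
    - [60,0,0,0.04,0,0,0]
    - [45,0,0,0.04,0,0,0]
    - [45,0,0,0.04,0,0,0]
    - [45,0,0,0.5,0,0,0]
    - [45,0,0,1.2,0,0,0]
    - [45,0,0,2.0,0,0,0]

```text
t: 13.0
eef_pos: [0.5006, 0.2274, 0.1135]
tcp_rot: [0.504, -0.495, 0.505, 0.496]
force: [0.1, 0.8, 0.5]
gripper_width: 0.826
```

>>> drive_tool:
  moves:
    - [45,0,0,0.6,0,0,0]
    - [45,0,0,1.4,0,0,0]
    - [45,0,0,1.4,0,0,0]

```text
t: 13.3
eef_pos: [0.5047, 0.2293, 0.1884]
tcp_rot: [0.508, -0.496, 0.501, 0.495]
force: [0.8, -0.4, 0.0]
gripper_width: 0.824
```

```bash
python3 - <<'E'
from h import *
o,r=st()
cv2.imwrite("pics/w9.png",bot.grab_frame('wrist')[:,:,::-1])
E
```

```text
t 13.3 tcp [0.5047 0.2293 0.1884] x [ 0.008  0.005 -1.   ] z [0.018 1.    0.005] F [ 0.8 -0.4  0. ] w 0.824 q [-0.65  0.42  0.18  1.85 -0.1   0.87  1.13]
```

View pics/w9.png

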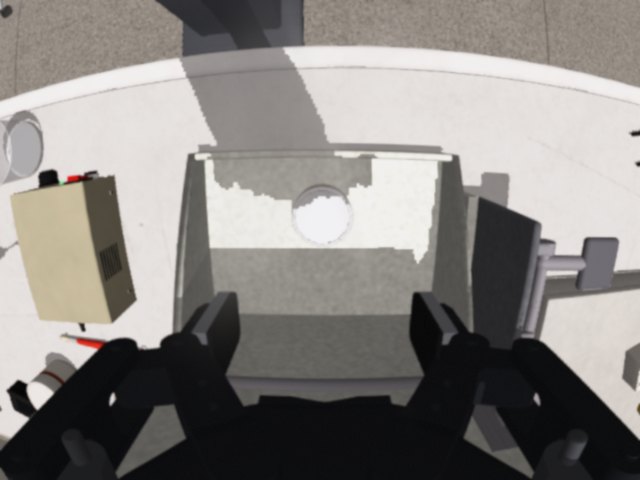

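```bash
python3 - <<'E'
from h import *
print('jar',ray('wrist',(322,215),.034),'pad',ray('wrist',(600,263),.148))
c=[.5225,.2290,-.019];print(cab2w(c,[-.022,0,.01]))
E
```

```text
jar [0.49572485 0.22674601 0.034     ] pad [0.50345609 0.40322942 0.148     ]
[[0.50050397 0.22941797 0.01      ]]
```

>>> drive_tool:
  moves:
    - [255,0,0.1,0.6,0,0,0]
    - [255,0,0.7,1.0,0,0,0]
    - [255,0.0,1.4,1.0,0,0,0]
    - [255,0.05,2.2,1.0,0,0,0]
    - [255,0.05,3.0,0.9,0,0,0]
    - [255,0.08,3.64,0.7,0,0,0]
    - [255,0.08,3.64,0.7,0,0,0]

```text
t: 14.05
eef_pos: [0.502, 0.415, 0.2149]
tcp_rot: [0.502, -0.496, 0.504, 0.498]
force: [-0.7, 0.1, -0.1]
gripper_width: -0.001
```

```bash
python3 - <<'E'
from h import *
o,r=st();print(bot.camera_params('wrist')['origin'])
cv2.imwrite("pics/w10.png",bot.grab_frame('wrist')[:,:,::-1])
im=bot.grab_frame('side')[:,:,::-1];cv2.imwrite("pics/s10.png",cv2.resize(im[60:280,100:390],None,fx=2.7,fy=2.7))
E
```

```text
t 14.05 tcp [0.502  0.415  0.2149] x [-0.005  0.    -1.   ] z [ 0.011  1.    -0.   ] F [-0.7  0.1 -0.1] w -0.001 q [-0.86  0.56  0.14  1.55 -0.09  1.04  0.87]
[0.43602049 0.41519208 0.35713154]
```

View pics/w10.png

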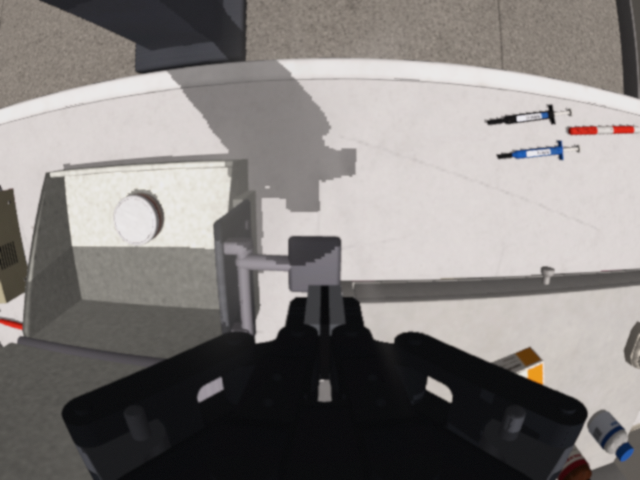

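View pics/s10.png

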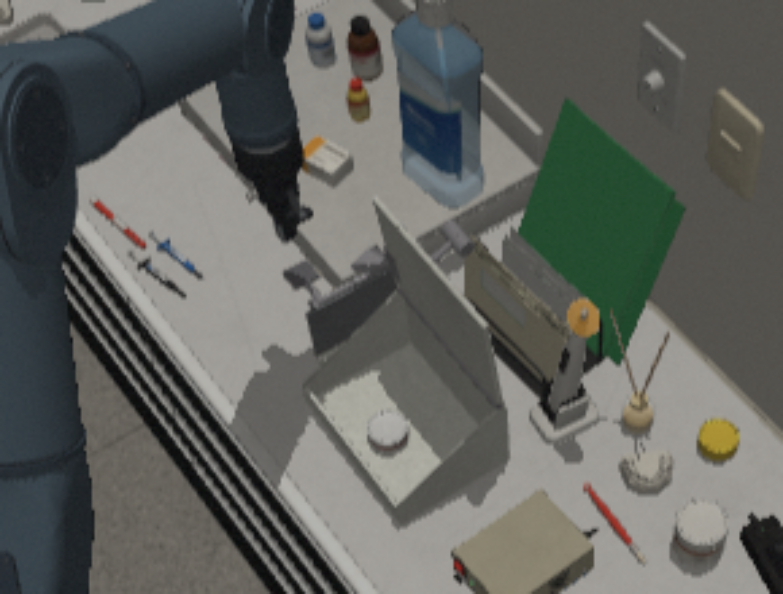

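```bash
python3 - <<'E'
from h import *
print('pad',ray('wrist',(316,263),.148))
E
```

```text
pad [0.50867995 0.40377729 0.148     ]
```

>>> drive_tool:
  moves:
    - [255,0.12,-0.1,-0.3,0,0,0]
    - [255,0.12,-0.1,-0.8,0,0,0]
    - [255,0.12,-0.1,-1.2,0,0,0]
    - [255,0.12,-0.1,-1.35,0,0,0]
    - [255,0.12,-0.1,-1.5,0,0,0]

```text
t: 14.65
eef_pos: [0.5119, 0.4029, 0.143]
tcp_rot: [0.504, -0.495, 0.506, 0.495]
force: [-1.6, -2.3, 6.0]
gripper_width: 0.001
```

>>> drive_tool:
  moves:
    - [255,0,0.05,-0.08,0,0,0]
    - [255,0,0.08,-0.16,0,0,0]
    - [255,0,0.08,-0.22,0,0,0]
    - [255,0,0.08,-0.22,0,0,0]

```text
t: 15.05
eef_pos: [0.5121, 0.4095, 0.1326]
tcp_rot: [0.505, -0.496, 0.504, 0.496]
force: [1.8, -0.3, 2.4]
gripper_width: -0.001
```

```bash
python3 - <<'E'
from h import *
o,r=st()
im=bot.grab_frame('side')[:,:,::-1];cv2.imwrite("pics/s11.png",cv2.resize(im[60:280,100:390],None,fx=2.7,fy=2.7))
E
```

```text
t 15.05 tcp [0.5121 0.4095 0.1326] x [ 0.001  0.001 -1.   ] z [0.018 1.    0.001] F [ 1.8 -0.3  2.4] w -0.001 q [-0.83  0.66  0.13  1.6  -0.11  0.89  0.89]
```

View pics/s11.png

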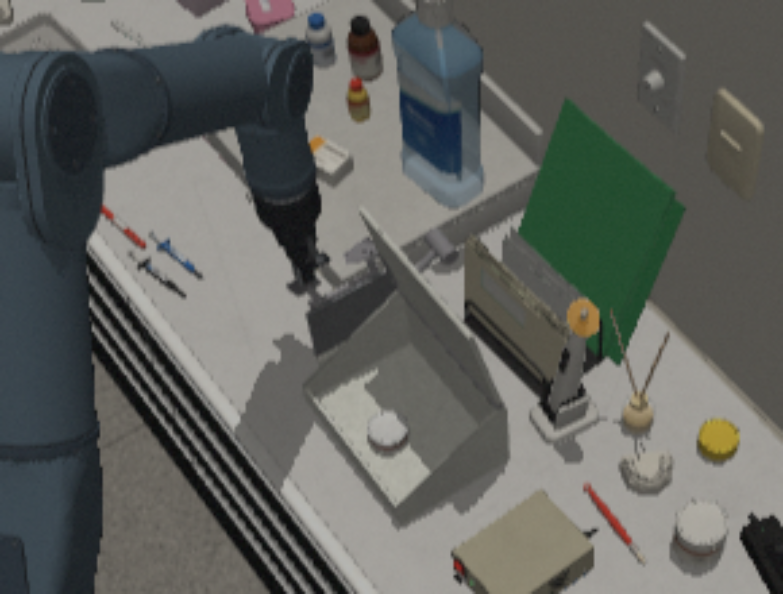

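>>> drive_tool:
  moves:
    - [255,0,0,-0.04,0,0,0]
    - [255,0,0,-0.04,0,0,0]
    - [255,0,0,-0.04,0,0,0]
    - [255,0,0,-0.04,0,0,0]
    - [255,0,0,-0.04,0,0,0]
    - [255,0,0,-0.04,0,0,0]

```text
t: 15.7
eef_pos: [0.5116, 0.4091, 0.1305]
tcp_rot: [0.505, -0.496, 0.504, 0.496]
force: [1.5, 1.0, 1.8]
gripper_width: 0.007
```

```bash
python3 - <<'E'
from h import *
o,r=st()
im=bot.grab_frame('side')[:,:,::-1];cv2.imwrite("pics/s12.png",cv2.resize(im[60:280,100:390],None,fx=2.7,fy=2.7))
E
```

```text
t 15.7 tcp [0.5116 0.4091 0.1305] x [ 0.  0. -1.] z [0.018 1.    0.   ] F [1.5 1.  1.8] w 0.007 q [-0.83  0.66  0.13  1.61 -0.11  0.88  0.89]
```

View pics/s12.png

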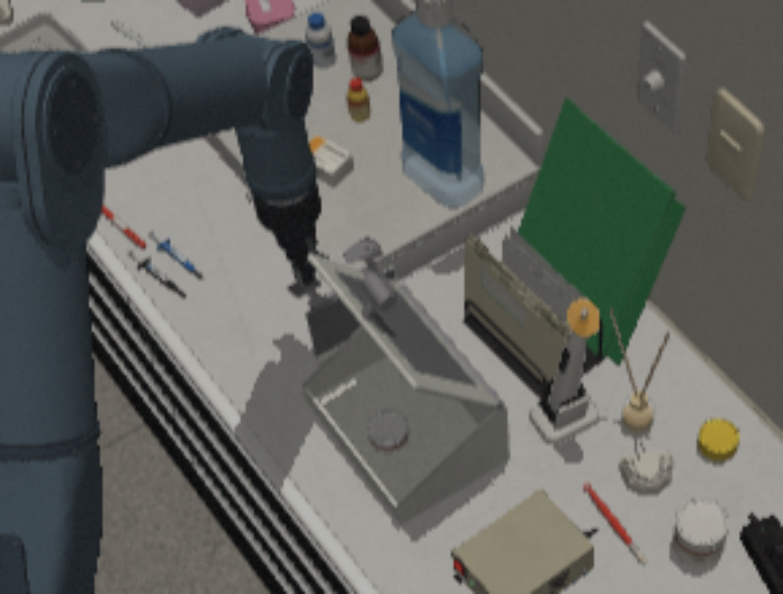

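>>> drive_tool:
  moves:
    - [255,0,0,0.3,0,0,0]
    - [255,0,0,0.9,0,0,0]
    - [255,0,0,1.7,0,0,0]
    - [255,0,0,2.4,0,0,0]
    - [255,0,0,2.4,0,0,0]
    - [255,0,0,2.4,0,0,0]
    - [255,0,0,2.4,0,0,0]
    - [255,0,0,2.4,0,0,0]

```text
t: 16.55
eef_pos: [0.5106, 0.4083, 0.249]
tcp_rot: [0.503, -0.495, 0.506, 0.496]
force: [-0.3, -0.3, -1.0]
gripper_width: -0.0
```

```bash
python3 - <<'E'
from h import *
o,r=st()
im=bot.grab_frame('side')[:,:,::-1];cv2.imwrite("pics/s13.png",cv2.resize(im[60:280,100:390],None,fx=2.7,fy=2.7))
print((np.array([.420,.2305,.20])-o['eef_pos'])/.05)
E
```

```text
t 16.55 tcp [0.5106 0.4083 0.249 ] x [-0.002 -0.002 -1.   ] z [ 0.018  1.    -0.002] F [-0.3 -0.3 -1. ] w -0.0 q [-0.85  0.53  0.15  1.51 -0.09  1.11  0.88]
[-1.81254047 -3.55598416 -0.97942278]
```

View pics/s13.png

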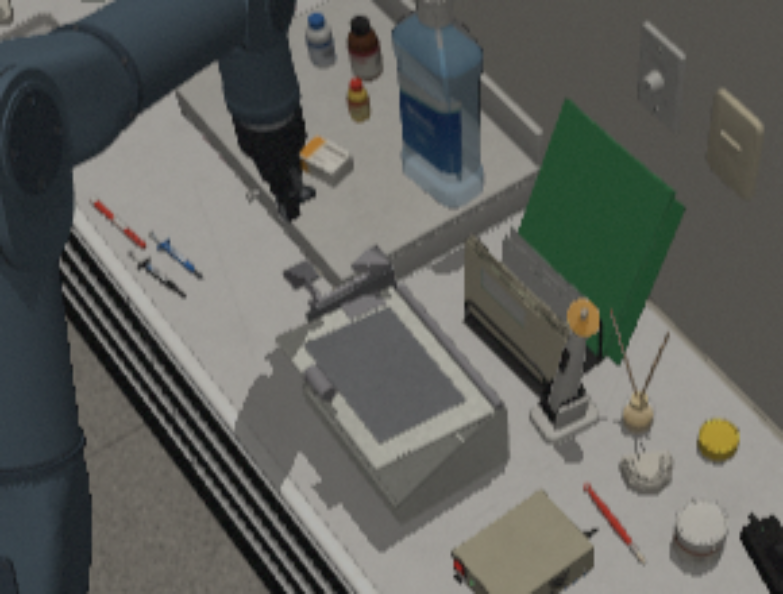

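>>> drive_tool:
  moves:
    - [255,-0.4,-0.75,-0.0,0,0,0]
    - [255,-0.8,-1.5,0.0,0,0,0]
    - [255,-1.2,-2.3,-0.2,0,0,0]
    - [255,-1.6,-3.1,-0.6,0,0,0]
    - [255,-1.8,-3.56,-1.0,0,0,0]
    - [255,-1.8,-3.56,-1.2,0,0,0]
    - [255,-1.8,-3.56,-1.2,0,0,0]
    - [255,-1.8,-3.56,-1.2,0,0,0]

```text
t: 17.4
eef_pos: [0.4221, 0.2321, 0.1906]
tcp_rot: [0.504, -0.496, 0.504, 0.496]
force: [0.6, 0.0, -1.1]
gripper_width: -0.0
```

```bash
python3 - <<'E'
from h import *
o,r=st()
cv2.imwrite("pics/w14.png",bot.grab_frame('wrist')[:,:,::-1])
E
```

```text
t 17.4 tcp [0.4221 0.2321 0.1906] x [ 0.  0. -1.] z [0.017 1.    0.   ] F [ 0.6  0.  -1.1] w -0.0 q [-0.74  0.31  0.17  2.02 -0.07  0.82  1.03]
```

View pics/w14.png

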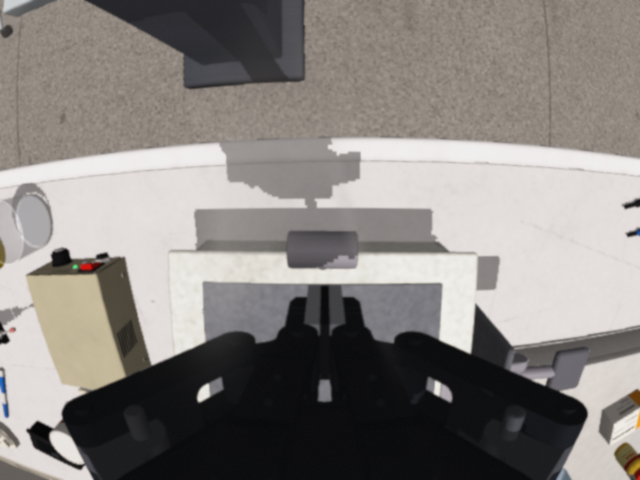

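```bash
python3 - <<'E'
from h import *
print(ray('wrist',(322,250),.115))
E
```

```text
[0.42087715 0.23034412 0.115     ]
```

>>> drive_tool:
  moves:
    - [255,-0.04,-0.02,-0.5,0,0,0]
    - [255,-0.04,-0.02,-1.0,0,0,0]
    - [255,-0.04,-0.02,-1.2,0,0,0]
    - [255,-0.04,-0.02,-1.3,0,0,0]
    - [255,-0.04,-0.02,-1.38,0,0,0]
    - [255,-0.04,-0.02,-1.46,0,0,0]

```text
t: 18.05
eef_pos: [0.4203, 0.2306, 0.118]
tcp_rot: [0.505, -0.496, 0.504, 0.495]
force: [-0.7, 0.6, 0.3]
gripper_width: 0.0
```

>>> drive_tool:
  moves:
    - [255,0,0,-0.08,0,0,0]
    - [255,0.02,0,-0.16,0,0,0]
    - [255,0.02,0,-0.24,0,0,0]
    - [255,0.03,0,-0.32,0,0,0]
    - [255,0.03,0,-0.4,0,0,0]
    - [255,0.04,0,-0.46,0,0,0]
    - [255,0.04,0,-0.52,0,0,0]

```text
t: 18.75
eef_pos: [0.4217, 0.2299, 0.0912]
tcp_rot: [0.504, -0.496, 0.504, 0.495]
force: [0.1, -0.8, 1.3]
gripper_width: 0.004
```

>>> drive_tool:
  moves:
    - [255,0,0,-0.05,0,0,0]
    - [255,0,0,-0.1,0,0,0]
    - [255,0,0,-0.13,0,0,0]

```text
t: 19.05
eef_pos: [0.4218, 0.2301, 0.087]
tcp_rot: [0.505, -0.495, 0.504, 0.496]
force: [-10.7, -6.4, 47.0]
gripper_width: 0.002
```

>>> drive_tool:
  moves:
    - [255,0,0,0.1,0,0,0]
    - [255,0,0,0.3,0,0,0]
    - [255,-0.1,0,1.0,0,0,0]
    - [255,-0.2,0,1.8,0,0,0]
    - [255,-0.2,0,2.3,0,0,0]
    - [255,-0.2,0,2.3,0,0,0]
    - [255,-0.2,0,2.3,0,0,0]

```text
t: 19.75
eef_pos: [0.4115, 0.2301, 0.2002]
tcp_rot: [0.505, -0.496, 0.504, 0.496]
force: [0.6, -1.1, -0.5]
gripper_width: 0.001
```

```bash
python3 - <<'E'
from h import *
o,r=st();p=bot.camera_params('wrist')
w=bot.grab_frame('wrist')[:,:,::-1];cv2.imwrite("pics/w15.png",w)
im=bot.grab_frame('side')[:,:,::-1];cv2.imwrite("pics/s15.png",cv2.resize(im[100:400,150:440],None,fx=2,fy=2))
s0=cv2.imread('pics/side0.png')
cv2.imwrite("pics/s15c.png",np.vstack([cv2.resize(s0[185:260,190:300],None,fx=4,fy=4),cv2.resize(im[185:260,190:300],None,fx=4,fy=4)]))
E
```

```text
t 19.75 tcp [0.4115 0.2301 0.2002] x [ 0.001  0.001 -1.   ] z [0.018 1.    0.001] F [ 0.6 -1.1 -0.5] w 0.001 q [-0.76  0.28  0.18  2.04 -0.06  0.83  1.01]
```

View pics/s15c.png

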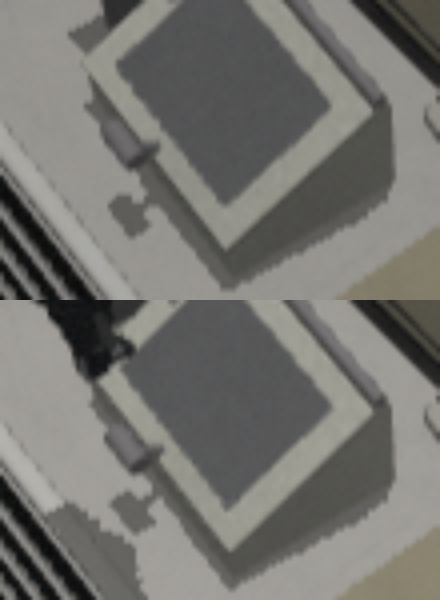

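View pics/w15.png

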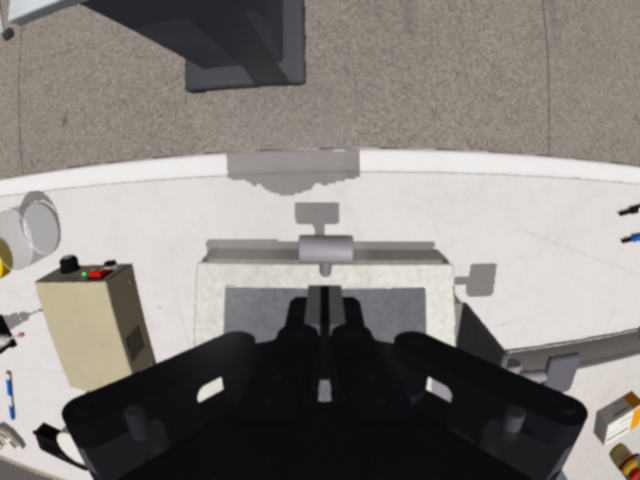

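View pics/s15.png

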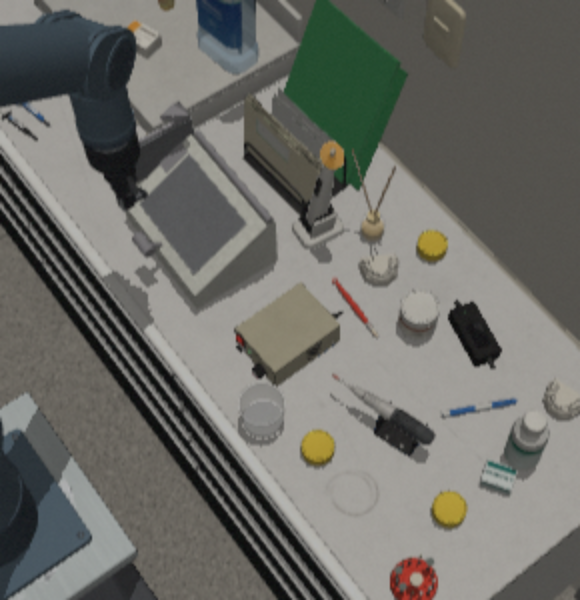

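```bash
python3 - <<'E'
from h import *
t=bot.grab_frame('top')[:,:,::-1].copy();cv2.imwrite('pics/t16.png',t)
s=bot.grab_frame('side')[:,:,::-1].copy();s0=cv2.imread('pics/side0.png');t0=cv2.imread('pics/top0.png')
def sh(a,b,x,y,w,h):
    f=lambda i:cv2.cvtColor(i,cv2.COLOR_BGR2GRAY).astype(np.float32)[y:y+h,x:x+w]
    A=cv2.resize(f(a),None,fx=4,fy=4,interpolation=cv2.INTER_CUBIC)
    B=cv2.resize(cv2.cvtColor(b,cv2.COLOR_BGR2GRAY).astype(np.float32)[y-6:y+h+6,x-6:x+w+6],None,fx=4,fy=4,interpolation=cv2.INTER_CUBIC)
    r=cv2.matchTemplate(B,A,cv2.TM_CCOEFF_NORMED);_,m,_,l=cv2.minMaxLoc(r);return (l[0]/4-6,l[1]/4-6,round(m,3))
print('side door',sh(s0,s,232,215,25,34),'door right',sh(s0,s,262,185,26,30),'box',sh(s0,s,265,240,60,50),'stand',sh(s0,s,300,165,40,65))
print('top door',sh(t0,t,240,280,30,35),'hinge/back',sh(t0,t,225,232,50,20),'box',sh(t0,t,290,240,55,65))
cv2.imwrite("pics/tcmp.png",np.hstack([cv2.resize(i[225:335,135:280],None,fx=2.7,fy=2.7) for i in(t0,t)]))
E
```

```text
side door (1.0, 0.25, 0.973) door right (0.0, 0.0, 0.997) box (0.0, 0.0, 0.999) stand (0.0, 0.0, 0.999)
top door (0.0, -1.5, 0.975) hinge/back (0.0, 0.0, 0.998) box (0.0, 0.0, 0.999)
```

View pics/tcmp.png

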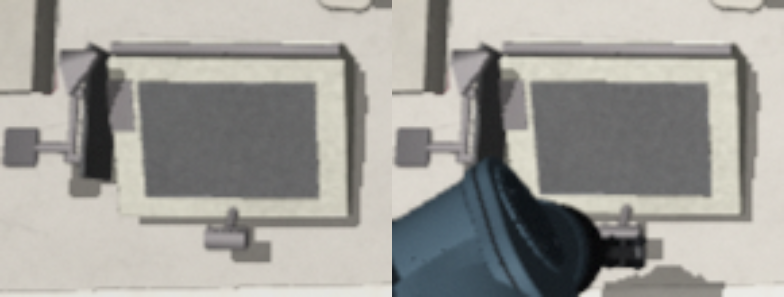

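```bash
python3 - <<'E'
from h import *
c=[.5225,.2295,-.019]
def P(th,r,off,y):
    a=th
    b=np.arctan2(off,r); 
    # panel at -26.1deg ; normal up
    ang=th-np.radians(26.1); x=-(r*np.cos(ang)) - off*np.sin(ang); z=r*np.sin(ang)+off*np.cos(ang)
    return cab2w(c,[.075+x,y,.125+z])
for y,n in((-.113,'R'),(.113,'L')):
  for cam in('top','side'):
    print(n,cam,[proj(cam,P(t,.173,.004,y)).round(1).tolist() for t in(0,.05,.1)])
E
python3 - <<'E'
import cv2,numpy as np
t0=cv2.imread('pics/top0.png');t=cv2.imread('pics/t16.png')
cv2.imwrite("pics/tc17.png",np.hstack([cv2.resize(i[290:320,235:275],None,fx=10,fy=10,interpolation=cv2.INTER_NEAREST) for i in(t0,t)]))
E
```

```text
R top [[[263.6, 304.2]], [[263.3, 305.6]], [[262.9, 306.9]]]
R side [[[246.0, 247.1]], [[244.7, 246.4]], [[243.6, 245.7]]]
L top [[[178.7, 304.1]], [[177.8, 305.5]], [[176.8, 306.8]]]
L side [[[209.2, 199.9]], [[207.9, 199.0]], [[206.7, 198.1]]]
```

View pics/tc17.png

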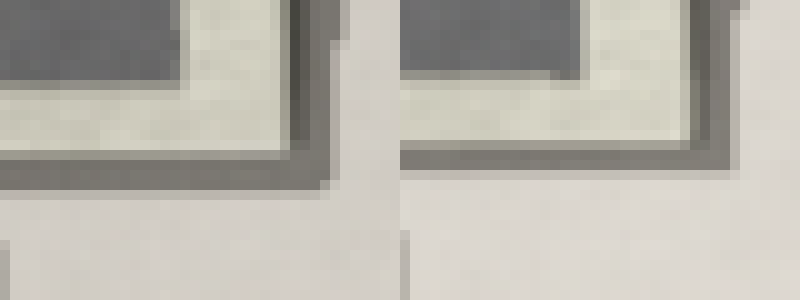

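```bash
python3 - <<'E'
from h import *
st();print(bot.close_job())
E
```

```text
t 19.95 tcp [0.4108 0.2294 0.1988] x [-0.002 -0.002 -1.   ] z [ 0.018  1.    -0.002] F [-0.9 -0.1 -0.3] w 0.0 q [-0.76  0.28  0.18  2.04 -0.06  0.83  1.01]
the job is handed in; nothing more can be done
None
```

The white wax jar is in the cabinet, upright, and the door is fully shut. I handed the job in at about 20 s of the 72 s allowed.

- **Door up:** I raised it by the knob to about 2.05 rad. A light pull back met about 16 N at about 1.99 rad, and it stayed up when I let go.
- **Jar:** I set it down on the cabinet floor. The wrist picture puts it 3 to 5 mm from the shelf point.
- **Door down:** I pressed the catch pad about 17 mm and held it until the door had sunk well past 0.2 rad. It came down by itself to ajar, and I pushed the knob down slowly until it met its stop.

**Last checks:**
- The door's front edge in the top picture is within about 0.3 pixel of where a shut door should be. It is 1 to 1.5 pixels further closed than at the start, so the door was probably about 0.05 rad ajar to begin with.
- In the final side picture the other things, including the yellow look-alikes, look unmoved. The arm was clear of everything.

**Points to note:**
- The last push on the knob peaked at about 47 N at the closed fingertips. That is over the 40 N allowed for the arm or gripper body, but it was the fingers pressing, and well under the 120 N wrist limit.
- Setting the jar down peaked at about 31 N.
- I did not see the jar again after the door closed.

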